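# Move the tasting row into the counter rack

## Robot

A 6-joint arm with a two-finger parallel gripper is mounted at the origin on the work surface. World frame = base frame: x ahead of the robot, y to its left, z up, the work surface at z = 0. Lengths are in m, angles in rad, forces in N, time in s.
With the tool pointing down it reaches from about 0.35 to 0.975 m from the base axis. Payload 4.9 kg.
Tool frame: the origin (TCP) lies at the very end of the fingers, on their centre line; the grasp point (between the pads) lies ctrl.grip_point_offset behind it (ctrl.grip_point_offset is the distance from the TCP to the grasp point, in m); z points along the fingers, y is the line along which they close (so a half turn about z gives the same grasp; the last joint's range is limited). The gripper opens to 85 mm and grips with 20 to 120 N. Pads are 22 mm wide; open, the fingers measure 114 mm over their backs; the gripper's body (76 mm by 85 mm) begins 54 mm behind the grasp point. The pads swing forward as they close: fully open they stand 13 mm farther back than shut.
Start: joints at [-1.301, 0.053, 1.613, -0, 1.476, -0.119], TCP at [0.237, -0.578, 0.231] pointing down, gripper open.
Joint ranges: [-3.01, 3.01], [-1.01, 2.22], [0.06, 2.58], [-1.02, 4.17], [0.09, 2.62], [-3.14, 3.14]. Speed limits (rad/s): [2.57, 2.57, 3.14, 3.14, 3.14, 3.14].

## Interface

Orientations are given as a rotation vector (axis times angle).
In Python, from station import ctrl gives the robot as it stands. The module is installed in compiled form; this text tells all that it offers.
- The arm moves only by the tool drive_tool, never from a script. Its argument "steps" is a list of rows, each an object with "translation": the shift along the tool's x, y, z normalised to -1 to 1, where 1 is 4 cm, a list of three; "angular": the turn, a rotation vector about the tool's x, y, z normalised to -1 to 1, where 1 is 8 degrees, a list of three; "gripper": the opening, from 0 (shut) to 1 (fully open). In form: [{"translation": [dx, dy, dz], "angular": [wx, wy, wz], "gripper": gripper}, ...]. A call has 1 to 8 rows; each row shifts and turns the commanded pose from where the row before left it, along the tool's axes as they then stand; what a row does not reach is not made up. A row lasts 1/8 s, in which the tool goes at most 62.5 mm and 10.7 degrees, less where a joint would pass 70% of its speed; a pose out of reach is approached as far as the arm can. A call with a number of a shift or a turn outside -1 to 1 is refused whole. A call with a gripper value outside its range is refused whole. The fingers move at their own pace and stop on an object; "force" is the grip in N (left out, the last holds). Time passes only in rows, so rows that do not move let the fingers close. It gives the time, the measured TCP pose, the force, the opening and the grip force at its end, in the units of the state.
- ctrl.get_obs(): the state, without advancing time (a new reading comes with each control period).
- ctrl.get_image(name): name is "scene" or "top" or "wrist"; returns a dict with "color" (480x640x3 uint8, red, green, blue), "depth" (480x640 float32, m along the optical axis (not along the pixel's ray), 0 where there is no reading), "fx", "fy", "cx", "cy" (pixels), "R" (3x3) and "t" (3): a world point X has camera coordinates R X + t. Camera axes: x right, y down, z forward; pixel columns grow to the right and rows downward; lengths in m; the calibration is good to about 2 mm. A picture is of the moment at which its call begins.
- ctrl.finish_job(): hands the job in; it is judged then, once.
The state is a dict: "t": time; "q": joint angles; "dq": joint speeds; "effort": joint torques, N m; "tool_pos": TCP position; "tool_rot": TCP orientation; "contact_force": force on the tool from outside, world axes, zero at the start; "wrist_torque": the same for the moment, N m; "opening": finger opening in m; "grip_force": force on a finger pad.
Only numpy, scipy, OpenCV 4.12 (cv2) and the standard library are available. Lean on these libraries where they do the work, as an engineer would, in place of code of your own. Each camera call takes 0.05 s, during which the arm holds its last target. There are 200 camera calls.

## Task

The four kraft-wrapped chocolates standing in the acrylic holders on the marble slab are the shop's tasting row: move them into the empty wooden rack beside it, one to a compartment, in the same left-to-right order as they stand now. Leave each one standing upright on the compartment floor, the boxes with a broad face squarely to the front of the rack. Lower them in rather than dropping them: they break easily.

Things in the scene. Friction and masses are not known exactly. Their poses are not given: they have to be found in the camera images.
- choc_slim: slim bar carton: kraft-card box, the narrowest of the three boxes, 24 mm deep (own x), 34 mm wide (own y), 116 mm tall, about 90 g, with a white paper band. Loose and rigid; starts upright in its holder. Origin: centre of its underside, z up; the broad faces look along +x and -x.
- choc_tablet: tablet carton: kraft-card box, the thinnest and widest, 18 mm deep (own x), 58 mm wide (own y), 112 mm tall, about 110 g, with a white paper band. Loose and rigid; starts upright in its holder. Origin: centre of its underside, z up; the broad faces look along +x and -x.
- choc_block: praline box: kraft-card box, the thickest and lowest, 34 mm deep (own x), 54 mm wide (own y), 96 mm tall, about 170 g, with a white paper band. Loose and rigid; starts upright in its holder. Origin: centre of its underside, z up; the broad faces look along +x and -x.
- choc_tube: round kraft-card tube of 36 mm diameter, 106 mm tall, about 130 g, with a white paper band. Loose and rigid; starts upright in its holder. Origin: centre of its underside, z up along its axis.
- holder_slim: clear acrylic holder fixed on the marble slab, an open-topped pocket 29 x 39 mm inside (x, y), fitted to the slim bar carton, which starts in it with about 2.5 mm play all round; walls 3 mm thick and 34 mm high over the slab, floor 4 mm thick. Origin: centre of its underside, on the slab. Does not move.
- holder_tablet: clear acrylic holder fixed on the marble slab, an open-topped pocket 23 x 63 mm inside (x, y), fitted to the tablet carton, which starts in it with about 2.5 mm play all round; walls 3 mm thick and 34 mm high over the slab, floor 4 mm thick. Origin: centre of its underside, on the slab. Does not move.
- holder_block: clear acrylic holder fixed on the marble slab, an open-topped pocket 39 x 59 mm inside (x, y), fitted to the praline box, which starts in it with about 2.5 mm play all round; walls 3 mm thick and 34 mm high over the slab, floor 4 mm thick. Origin: centre of its underside, on the slab. Does not move.
- holder_tube: clear acrylic holder fixed on the marble slab, an open-topped pocket 41 x 41 mm inside (x, y), fitted to the tube, which starts in it with about 2.5 mm play all round; walls 3 mm thick and 34 mm high over the slab, floor 4 mm thick. Origin: centre of its underside, on the slab. Does not move.
- slab: white marble slab 125 x 350 x 12 mm (x, y, z), fixed; carries the holders in a row along its y axis, at x = 0, y = +120, +40, -40, -120 mm (+y: the left end as the robot looks). Which holder is at which place changes. Slab and rack stand side by side, either one on the left, each turned by up to 0.25 rad. Origin: centre of its underside on the counter.
- rack: low wooden rack 64 x 326 mm (x, y), fixed, empty at the start; brass strip on its front (+x). Four equal compartments in a row along its y axis, centred at x = 0, y = +120, +40, -40, -120 mm (+y: left as the robot looks), each 52 x 74 mm inside (x, y); floor 8 mm, rims 38 mm (end walls 44 mm) above the counter, walls 6 mm thick. Origin: centre of its underside.
Not all that is in view belongs to the job. Leave any turquoise look-alike of the choc_tablet alone. Leave any blue look-alike of the choc_block alone.

How it is judged:
At the end, for the whole second after the job is handed in: Each chocolate is released, at rest and upright (0.12 rad) on the rack's compartment floor (4 mm), in the compartment with the same place from the left as its holder has on the slab: within 28 mm (rack y) and 22 mm (x) of its centre; boxes' x axis within 0.3 rad of the rack's, either way (((y of holder_slim in the frame of slab between 0.09 and 0.15 m and y of choc_slim in the frame of rack between 0.092 and 0.148 m) or (y of holder_slim in the frame of slab between 0.01 and 0.07 m and y of choc_slim in the frame of rack between 0.012 and 0.068 m) or (y of holder_slim in the frame of slab between -0.07 and -0.01 m and y of choc_slim in the frame of rack between -0.068 and -0.012 m) or (y of holder_slim in the frame of slab between -0.15 and -0.09 m and y of choc_slim in the frame of rack between -0.148 and -0.092 m)) and x of choc_slim in the frame of rack between -0.022 and 0.022 m and z of choc_slim in the frame of rack between 0.004 and 0.012 m and angle between each of choc_slim, choc_tablet, choc_block, choc_tube's own z axis and vertical below 0.12 rad and linear speed of each of choc_slim, choc_tablet, choc_block, choc_tube below 0.02 m/s and angular speed of each of choc_slim, choc_tablet, choc_block, choc_tube below 0.2 rad/s and angle between the x axis of each of choc_slim, choc_tablet, choc_block and the x axis of rack, either way round below 0.3 rad and ((y of holder_tablet in the frame of slab between 0.09 and 0.15 m and y of choc_tablet in the frame of rack between 0.092 and 0.148 m) or (y of holder_tablet in the frame of slab between 0.01 and 0.07 m and y of choc_tablet in the frame of rack between 0.012 and 0.068 m) or (y of holder_tablet in the frame of slab between -0.07 and -0.01 m and y of choc_tablet in the frame of rack between -0.068 and -0.012 m) or (y of holder_tablet in the frame of slab between -0.15 and -0.09 m and y of choc_tablet in the frame of rack between -0.148 and -0.092 m)) and x of choc_tablet in the frame of rack between -0.022 and 0.022 m and z of choc_tablet in the frame of rack between 0.004 and 0.012 m and ((y of holder_block in the frame of slab between 0.09 and 0.15 m and y of choc_block in the frame of rack between 0.092 and 0.148 m) or (y of holder_block in the frame of slab between 0.01 and 0.07 m and y of choc_block in the frame of rack between 0.012 and 0.068 m) or (y of holder_block in the frame of slab between -0.07 and -0.01 m and y of choc_block in the frame of rack between -0.068 and -0.012 m) or (y of holder_block in the frame of slab between -0.15 and -0.09 m and y of choc_block in the frame of rack between -0.148 and -0.092 m)) and x of choc_block in the frame of rack between -0.022 and 0.022 m and z of choc_block in the frame of rack between 0.004 and 0.012 m and ((y of holder_tube in the frame of slab between 0.09 and 0.15 m and y of choc_tube in the frame of rack between 0.092 and 0.148 m) or (y of holder_tube in the frame of slab between 0.01 and 0.07 m and y of choc_tube in the frame of rack between 0.012 and 0.068 m) or (y of holder_tube in the frame of slab between -0.07 and -0.01 m and y of choc_tube in the frame of rack between -0.068 and -0.012 m) or (y of holder_tube in the frame of slab between -0.15 and -0.09 m and y of choc_tube in the frame of rack between -0.148 and -0.092 m)) and x of choc_tube in the frame of rack between -0.022 and 0.022 m and z of choc_tube in the frame of rack between 0.004 and 0.012 m); the robot touches nothing.
It fails at once if a chocolate is dropped: it falls freely by more than about 25 mm ((linear speed of choc_slim above 0.75 m/s and contact force between choc_slim and the fingers below 0.02 N) or (linear speed of choc_tablet above 0.75 m/s and contact force between choc_tablet and the fingers below 0.02 N) or (linear speed of choc_block above 0.75 m/s and contact force between choc_block and the fingers below 0.02 N) or (linear speed of choc_tube above 0.75 m/s and contact force between choc_tube and the fingers below 0.02 N)).
It also fails if it takes over 115 s, if anything falls off the work surface, if the arm or the gripper's body presses on something with over 40 N, if the wrist force passes 120 N, or if a joint passes its speed limit or range.

## Working session

There is one attempt and no reset: what is moved stays moved. The work goes in short steps, Python scripts to look and compute and a tool call to move; the robot and the scene stay as the last step left them, time stands still between calls to the robot, and variables do not carry over. Pictures are saved under pics/ and viewed, at most 14 in all, crops included, and the job is handed in when it is done.

Besides the shell and the picture viewer there is one more tool, called after "Emit:" as name(argument=value, ...), one argument or row to a line, values as JSON. drive_tool: Moves the arm, as the interface text tells. Its arguments: {"type":"object","properties":{"steps":{"type":"array"},"force":{"type":"number"}},"required":["steps"]}

```bash
mkdir -p pics
python3 - <<'E'
from station import ctrl
import cv2,numpy as np
o=ctrl.get_obs();print(o, ctrl.grip_point_offset)
for n in ("scene","top"):
    i=ctrl.get_image(n);cv2.imwrite(f"pics/{n}0.png",i["color"][:,:,::-1]);np.savez(f"pics/{n}0.npz",**i)
    print(n,i["fx"],i["cx"],i["cy"],i["R"].round(4).tolist(),i["t"])
E
```

```text
{'t': 0.0, 'q': array([-1.30101459e+00,  5.33749068e-02,  1.61429740e+00, -1.30962031e-06,
        1.47605088e+00, -1.18994658e-01]), 'dq': array([ 1.41857347e-04, -6.51733246e-04, -1.55652194e-04, -9.80962499e-05,
        5.41097544e-04,  1.30277217e-04]), 'effort': array([ 7.38995241e-04, -3.93690526e+01, -3.70172310e+01,  4.92860852e-05,
        7.07619387e-03, -4.45878044e-06]), 'tool_pos': array([ 0.23674192, -0.5777371 ,  0.23004983]), 'tool_rot': array([-3.08033958e+00, -6.06439641e-01,  2.53945445e-04]), 'contact_force': array([-0.25840089, -0.61951655, -0.24674785]), 'wrist_torque': array([ 0.04406384,  0.00745559, -0.00734048]), 'grip_force': 0.0, 'opening': 0.0853045156859441} 0.0187
scene 610.2061627061868 317.67830705978133 246.8649330525288 [[0.3602, 0.9329, 0.0024], [0.7432, -0.2855, -0.6051], [-0.5638, 0.2198, -0.7962]] [-0.14256974 -0.39653928  1.59506012]
top 462.00945704783527 319.46907236895896 236.52680252672866 [[-0.0019, -0.9998, -0.0215], [-0.9957, 0.0039, -0.0929], [0.093, 0.0212, -0.9954]] [-0.05054282  0.54112583  1.02179235]
```

View pics/scene0.png

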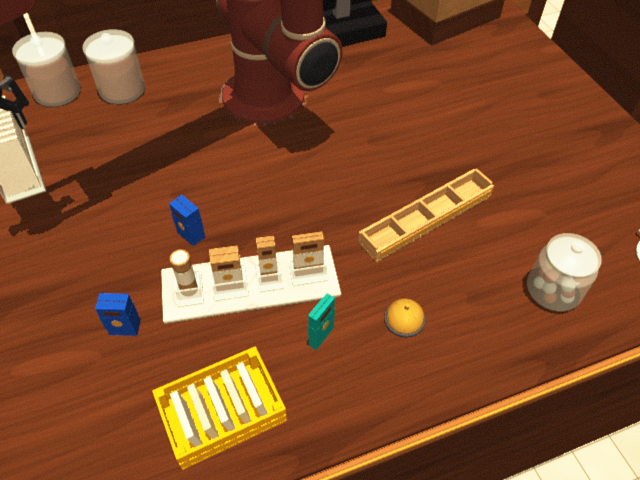

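View pics/top0.png

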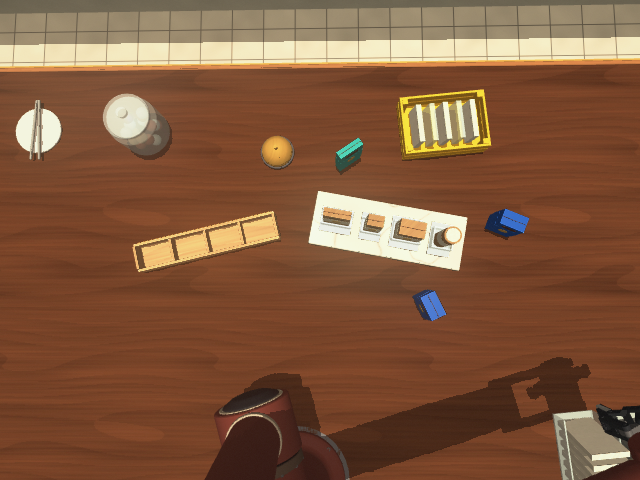

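The top view, with robot left at image left, shows this order from left to right: tablet (337,215), slim (374,221), block (410,231), tube (447,238). The rack is on the left, centred near (206,241). A blue look-alike stands at (430,305) and a turquoise one at (349,152).

```bash
cat > h.py <<'E'
import numpy as np, cv2
from scipy.spatial.transform import Rotation as Ro
def world(i):
    v,u=np.mgrid[0:480,0:640]; d=i["depth"]
    c=np.stack([(u-i["cx"])/i["fx"]*d,(v-i["cy"])/i["fy"]*d,d],-1)
    return (c-i["t"])@i["R"]          # R^T (c-t)
def ray(i,uv,z):
    uv=np.asarray(uv,float).reshape(-1,2); C=-i["R"].T@i["t"]
    d=np.c_[(uv[:,0]-i["cx"])/i["fx"],(uv[:,1]-i["cy"])/i["fy"],np.ones(len(uv))]@i["R"]
    return C+d*((z-C[2])/d[:,2])[:,None]
def rect(xy):
    (cx,cy),(a,b),_=r=cv2.minAreaRect((xy*1000).astype(np.float32)); p=cv2.boxPoints(r)
    e=[p[1]-p[0],p[2]-p[1]]; e=max(e,key=np.linalg.norm); e=e if e[1]>0 else -e
    return np.array([cx,cy]).round(1), sorted([round(a,1),round(b,1)]), round(float(np.arctan2(-e[0],e[1])),4) # yaw: long side = own y
def comps(m,n=25):
    k,l,s,c=cv2.connectedComponentsWithStats(m.astype(np.uint8)); return [l==j for j in range(1,k) if s[j,4]>=n]
E
python3 - <<'E'
from h import *
for n in ("scene","top"):
    i=dict(np.load(f"pics/{n}0.npz")); w=world(i); z=w[...,2]; hsv=cv2.cvtColor(i["color"],cv2.COLOR_RGB2HSV)
    roi=(w[...,0]>.35)&(w[...,0]<.8)&(abs(w[...,1])<.55)&(z>-.02)
    print(n,"table z",np.median(z[(abs(z)<.02)&roi]))
    wh=(hsv[...,1]<60)&(hsv[...,2]>150)&roi&(z>.004)&(z<.022)
    m=max(comps(wh),key=np.sum); zs=np.median(z[m]); vv,uu=np.nonzero(m)
    print("slab z",zs.round(4),rect(ray(i,np.c_[uu,vv],zs)[:,:2]))
    for m in comps(roi&(z>.022)&(z<.055)&(hsv[...,1]>60),120):
        if abs(np.median(w[m][:,1])-.25)<.15: print(" rack?",m.sum(),np.percentile(z[m],[50,95]).round(4),rect(w[m&(z>.03)][:,:2]))
    for m in comps(roi&(z>.085)&(z<.15)):
        zt=np.percentile(z[m],90); t=m&(abs(z-zt)<.004); vv,uu=np.nonzero(t)
        print(" tall",m.sum(),"ztop",zt.round(4),rect(ray(i,np.c_[uu,vv],zt)[:,:2]),"hsv",np.median(hsv[t],0),"uv",uu.mean().round(),vv.mean().round())
E
```

```text
scene table z 0.0006484973249875443
slab z 0.0128 (array([ 556.5, -209.1]), [123.4, 347.2], -0.1849)
 rack? 2340 [0.0345 0.0423] (array([529. , 202.8]), [71.2, 330.1], 0.2316)
 rack? 179 [0.0393 0.0532] (array([771.9, 306.1]), [10.0, 57.0], 1.2574)
 tall 435 ztop 0.0989 (array([ 390.9, -289.3]), [35.4, 57.1], -1.1489) hsv [109. 208. 213.] uv 183.0 206.0
 tall 664 ztop 0.1294 (array([579.7, -91.9]), [21.9, 57.6], -0.1875) hsv [ 16. 165. 238.] uv 307.0 237.0
 tall 1292 ztop 0.1389 (array([778.8, 348.2]), [43.9, 74.6], 0.0082) hsv [ 25.  28. 247.] uv 570.0 247.0
 tall 459 ztop 0.1334 (array([ 564.5, -170.3]), [28.2, 33.4], -0.3074) hsv [ 17. 163. 241.] uv 265.0 242.0
 tall 673 ztop 0.1142 (array([ 549.8, -248.4]), [36.4, 53.7], -0.2086) hsv [ 18. 158. 245.] uv 223.0 254.0
 tall 479 ztop 0.1242 (array([ 533.9, -327.3]), [32.9, 37.3], 1.3301) hsv [ 28.5  32.  254. ] uv 179.0 257.0
 tall 610 ztop 0.0983 (array([ 567.3, -463.5]), [35.9, 54.3], -0.3679) hsv [109. 208. 212.] uv 112.0 301.0
 tall 486 ztop 0.1138 (array([ 720.3, -119. ]), [19.1, 58.4], 0.5859) hsv [ 84. 216. 214.] uv 321.0 306.
[... 396 characters left out ...]
17.5]), [17.8, 57.9], 0.5911) hsv [ 83. 158. 209.] uv 349.0 148.0
 tall 320 ztop 0.1286 (array([579., -90.]), [18.0, 57.5], -0.1721) hsv [ 15. 137. 225.] uv 337.0 213.0
 tall 462 ztop 0.0967 (array([ 566.8, -461.2]), [34.1, 54.2], -0.397) hsv [109. 182. 202.] uv 514.0 220.0
 tall 258 ztop 0.1325 (array([ 563.5, -168.6]), [24.1, 33.7], -0.2038) hsv [ 15. 137. 224.] uv 376.0 220.0
 tall 482 ztop 0.1129 (array([ 549.5, -246.5]), [33.6, 53.7], -0.2036) hsv [ 16. 138. 230.] uv 413.0 228.0
 tall 322 ztop 0.123 (array([ 534.9, -325.5]), [34.2, 35.1], 0.7736) hsv [ 30.  28. 247.] uv 452.0 235.0
 tall 458 ztop 0.0968 (array([ 390.1, -287.7]), [33.5, 53.5], -1.1269) hsv [110. 160. 210.] uv 433.0 306.0
```

Both views agree to about 2 mm. The tops come out at 0.129, 0.133, 0.113 and 0.123, which match the stated sizes, and the slab and rack yaws are -0.185 and 0.232. Next I'll write a planner that turns a target into tool-axis numbers.

```bash
cat > plan.py <<'E'
import sys; from h import *; from station import ctrl
S=(np.array([.5568,-.2082]),-.185); K=(np.array([.531,.2038]),.232)
# usage: plan.py S|K slot z rows   slot: 120 40 -40 -120
def tgt(f,y):
    c,a=S if f=="S" else K; return c+float(y)/1000*np.array([-np.sin(a),np.cos(a)]),a
if __name__=="__main__":
    f,y,z,n=sys.argv[1:5]; n=int(n); (xy,a)=tgt(f,y); P=np.r_[xy,float(z)]
    o=ctrl.get_obs(); R=Ro.from_rotvec(o["tool_rot"]); p=o["tool_pos"]
    Rt=Ro.from_matrix(np.c_[[np.sin(a),-np.cos(a),0],[np.cos(a),np.sin(a),0],[0,0,-1]])  # y=own x, z down
    w=(R.inv()*Rt).as_rotvec()
    print("target",P.round(4),"from",p.round(4),"turn deg",np.degrees(w).round(2),"t",o["t"])
    for k in range(n):
        Rk=R*Ro.from_rotvec(w*k/n)
        print((Rk.inv().apply(P-p)/n/.04).round(2).tolist(),(np.degrees(w)/n/8).round(3).tolist())
E
python3 plan.py S 120 0.19 16
```

```text
Traceback (most recent call last):
  File "plan.py", line 9, in <module>
    Rt=Ro.from_matrix(np.c_[[np.sin(a),-np.cos(a),0],[np.cos(a),np.sin(a),0],[0,0,-1]])  # y=own x, z down
  File "scipy/spatial/transform/_rotation.pyx", line 1143, in scipy.spatial.transform._rotation.Rotation.from_matrix
ValueError: Non-positive determinant (left-handed or null coordinate frame) in rotation matrix 0: [[-0.18394653  0.98293625  0.        ]
 [-0.98293625 -0.18394653  0.        ]
 [ 0.          0.         -1.        ]].
```

```bash
sed -i 's/\[np.sin(a),-np.cos(a),0\]/[-np.sin(a),np.cos(a),0]/' plan.py; python3 plan.py S 120 0.2 16
```

```text
target [ 0.5789 -0.0902  0.2   ] from [ 0.2368 -0.5778  0.2301] turn deg [ -0.09  -0.07 -57.12] t 0.1
[0.78, -0.5, 0.05] [-0.001, -0.001, -0.446]
[0.81, -0.45, 0.05] [-0.001, -0.001, -0.446]
[0.84, -0.4, 0.05] [-0.001, -0.001, -0.446]
[0.86, -0.35, 0.05] [-0.001, -0.001, -0.446]
[0.88, -0.29, 0.05] [-0.001, -0.001, -0.446]
[0.9, -0.24, 0.05] [-0.001, -0.001, -0.446]
[0.91, -0.18, 0.05] [-0.001, -0.001, -0.446]
[0.92, -0.12, 0.05] [-0.001, -0.001, -0.446]
[0.93, -0.07, 0.05] [-0.001, -0.001, -0.446]
[0.93, -0.01, 0.05] [-0.001, -0.001, -0.446]
[0.93, 0.05, 0.05] [-0.001, -0.001, -0.446]
[0.92, 0.11, 0.05] [-0.001, -0.001, -0.446]
[0.92, 0.16, 0.05] [-0.001, -0.001, -0.446]
[0.9, 0.22, 0.05] [-0.001, -0.001, -0.446]
[0.89, 0.28, 0.05] [-0.001, -0.001, -0.446]
[0.87, 0.33, 0.05] [-0.001, -0.001, -0.446]
```

Emit:
drive_tool(
  steps=[
    {"translation": [0.78, -0.5, 0], "angular": [0, 0, -0.45], "gripper": 1},
    {"translation": [0.81, -0.45, 0], "angular": [0, 0, -0.45], "gripper": 1},
    {"translation": [0.84, -0.4, 0], "angular": [0, 0, -0.45], "gripper": 1},
    {"translation": [0.86, -0.35, 0], "angular": [0, 0, -0.45], "gripper": 1},
    {"translation": [0.88, -0.29, 0], "angular": [0, 0, -0.45], "gripper": 1},
    {"translation": [0.9, -0.24, 0], "angular": [0, 0, -0.45], "gripper": 1},
    {"translation": [0.91, -0.18, 0], "angular": [0, 0, -0.45], "gripper": 1},
    {"translation": [0.92, -0.12, 0], "angular": [0, 0, -0.45], "gripper": 1},
  ],
)

```text
t: 1.1
tool_pos: [0.4076, -0.3337, 0.2308]
tool_rot: [-2.833, -1.357, 0.0]
contact_force: [-0.2, -0.2, 0.5]
opening: 0.0855
grip_force: 0.0
```

Emit:
drive_tool(
  steps=[
    {"translation": [0.93, -0.07, 0], "angular": [0, 0, -0.45], "gripper": 1},
    {"translation": [0.93, -0.01, 0], "angular": [0, 0, -0.45], "gripper": 1},
    {"translation": [0.93, 0.05, 0], "angular": [0, 0, -0.45], "gripper": 1},
    {"translation": [0.92, 0.11, 0], "angular": [0, 0, -0.45], "gripper": 1},
    {"translation": [0.92, 0.16, 0], "angular": [0, 0, -0.45], "gripper": 1},
    {"translation": [0.9, 0.22, 0], "angular": [0, 0, -0.45], "gripper": 1},
    {"translation": [0.89, 0.28, 0], "angular": [0, 0, -0.45], "gripper": 1},
    {"translation": [0.7, 0.3, 0], "angular": [0, 0, -0.4], "gripper": 1},
  ],
)

```text
t: 2.1
tool_pos: [0.5742, -0.095, 0.2307]
tool_rot: [-2.413, -2.011, 0.001]
contact_force: [0.5, -0.1, -0.6]
opening: 0.0853
grip_force: 0.0
```

```bash
python3 plan.py S 120 0.081 4
python3 - <<'E'
from station import ctrl
import cv2
cv2.imwrite("pics/w1.png",ctrl.get_image("wrist")["color"][:,:,::-1])
E
```

```text
target [ 0.5789 -0.0902  0.081 ] from [ 0.5742 -0.095   0.2307] turn deg [-0.06 -0.01  0.22] t 2.1
[0.03, 0.02, 0.94] [-0.002, -0.0, 0.007]
[0.03, 0.02, 0.94] [-0.002, -0.0, 0.007]
[0.03, 0.02, 0.94] [-0.002, -0.0, 0.007]
[0.03, 0.02, 0.94] [-0.002, -0.0, 0.007]
```

View pics/w1.png

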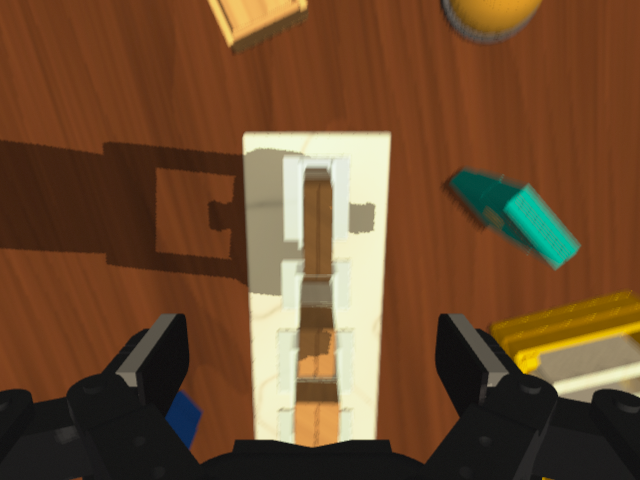

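The wrist view shows the slab square to the fingers. The tablet top at (317,225) lies on the centre line between them. I'll descend, close, then lift a little.

Emit:
drive_tool(
  steps=[
    {"translation": [0.12, 0.08, 0.4], "angular": [0, 0, 0], "gripper": 1},
    {"translation": [0, 0, 0.8], "angular": [0, 0, 0], "gripper": 1},
    {"translation": [0, 0, 0.8], "angular": [0, 0, 0], "gripper": 1},
    {"translation": [0, 0, 0.7], "angular": [0, 0, 0], "gripper": 1},
    {"translation": [0, 0, 0.6], "angular": [0, 0, 0], "gripper": 1},
    {"translation": [0, 0, 0.45], "angular": [0, 0, 0], "gripper": 1},
    {"translation": [0, 0, 0], "angular": [0, 0, 0], "gripper": 1},
  ],
)

```text
t: 3.02
tool_pos: [0.576, -0.0923, 0.0788]
tool_rot: [-2.414, -2.005, 0.004]
contact_force: [-0.9, 0.5, 0.8]
opening: 0.0854
grip_force: 0.0
```

Emit:
drive_tool(
  steps=[
    {"translation": [0, 0, 0], "angular": [0, 0, 0], "gripper": 0},
    {"translation": [0, 0, 0], "angular": [0, 0, 0], "gripper": 0},
    {"translation": [0, 0, 0], "angular": [0, 0, 0], "gripper": 0},
    {"translation": [0, 0, 0], "angular": [0, 0, 0], "gripper": 0},
    {"translation": [0, 0, 0], "angular": [0, 0, 0], "gripper": 0},
    {"translation": [0, 0, 0], "angular": [0, 0, 0], "gripper": 0},
    {"translation": [0, 0, 0], "angular": [0, 0, 0], "gripper": 0},
    {"translation": [0, 0, 0], "angular": [0, 0, 0], "gripper": 0},
  ],
  force=30,
)

```text
t: 4.03
tool_pos: [0.5781, -0.0923, 0.082]
tool_rot: [2.415, 2.008, 0.0]
contact_force: [-1.2, -0.1, 5.6]
opening: 0.0179
grip_force: 32.9
```

Emit:
drive_tool(
  steps=[
    {"translation": [0, 0, -0.1], "angular": [0, 0, 0], "gripper": 0},
    {"translation": [0, 0, -0.3], "angular": [0, 0, 0], "gripper": 0},
    {"translation": [0, 0, -0.5], "angular": [0, 0, 0], "gripper": 0},
    {"translation": [0, 0, -0.5], "angular": [0, 0, 0], "gripper": 0},
    {"translation": [0, 0, -0.4], "angular": [0, 0, 0], "gripper": 0},
    {"translation": [0, 0, -0.2], "angular": [0, 0, 0], "gripper": 0},
    {"translation": [0, 0, 0], "angular": [0, 0, 0], "gripper": 0},
  ],
)

```text
t: 4.9
tool_pos: [0.5782, -0.0924, 0.1622]
tool_rot: [2.415, 2.007, 0.001]
contact_force: [0.5, -0.7, -2.3]
opening: 0.0178
grip_force: 32.1
```

```bash
python3 plan.py K 120 0.161 16
python3 - <<'E'
from station import ctrl
import cv2
cv2.imwrite("pics/s2.png",ctrl.get_image("scene")["color"][160:330,140:500,::-1].repeat(2,0).repeat(2,1))
E
```

```text
target [0.5034 0.3206 0.161 ] from [ 0.5782 -0.0924  0.1622] turn deg [ 8.000e-02  2.000e-02 -2.382e+01] t 4.9
[0.61, -0.23, 0.0] [0.001, 0.0, -0.186]
[0.62, -0.22, 0.0] [0.001, 0.0, -0.186]
[0.62, -0.2, 0.0] [0.001, 0.0, -0.186]
[0.63, -0.18, 0.0] [0.001, 0.0, -0.186]
[0.63, -0.17, 0.0] [0.001, 0.0, -0.186]
[0.64, -0.15, 0.0] [0.001, 0.0, -0.186]
[0.64, -0.13, 0.0] [0.001, 0.0, -0.186]
[0.65, -0.12, 0.0] [0.001, 0.0, -0.186]
[0.65, -0.1, 0.0] [0.001, 0.0, -0.186]
[0.65, -0.08, 0.0] [0.001, 0.0, -0.186]
[0.65, -0.07, 0.0] [0.001, 0.0, -0.186]
[0.65, -0.05, 0.0] [0.001, 0.0, -0.186]
[0.65, -0.03, 0.0] [0.001, 0.0, -0.186]
[0.66, -0.02, 0.0] [0.001, 0.0, -0.186]
[0.66, 0.0, 0.0] [0.001, 0.0, -0.186]
[0.66, 0.02, 0.0] [0.001, 0.0, -0.186]
```

View pics/s2.png

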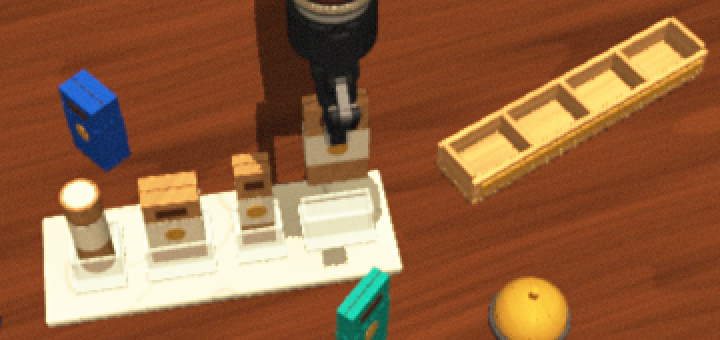

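The crop shows the tablet held upright and clear of its holder at (335,140), and the others undisturbed. Now I'll carry it over.

Emit:
drive_tool(
  steps=[
    {"translation": [0.61, -0.23, 0], "angular": [0, 0, -0.19], "gripper": 0},
    {"translation": [0.62, -0.22, 0], "angular": [0, 0, -0.19], "gripper": 0},
    {"translation": [0.62, -0.2, 0], "angular": [0, 0, -0.19], "gripper": 0},
    {"translation": [0.63, -0.18, 0], "angular": [0, 0, -0.19], "gripper": 0},
    {"translation": [0.63, -0.17, 0], "angular": [0, 0, -0.19], "gripper": 0},
    {"translation": [0.64, -0.15, 0], "angular": [0, 0, -0.19], "gripper": 0},
    {"translation": [0.64, -0.13, 0], "angular": [0, 0, -0.19], "gripper": 0},
    {"translation": [0.65, -0.12, 0], "angular": [0, 0, -0.19], "gripper": 0},
  ],
)

```text
t: 5.95
tool_pos: [0.5393, 0.1147, 0.16]
tool_rot: [-2.188, -2.253, 0.003]
contact_force: [0.5, -0.4, -1.2]
opening: 0.0175
grip_force: 32.0
```

Emit:
drive_tool(
  steps=[
    {"translation": [0.65, -0.1, 0], "angular": [0, 0, -0.19], "gripper": 0},
    {"translation": [0.65, -0.08, 0], "angular": [0, 0, -0.19], "gripper": 0},
    {"translation": [0.65, -0.07, 0], "angular": [0, 0, -0.19], "gripper": 0},
    {"translation": [0.65, -0.05, 0], "angular": [0, 0, -0.19], "gripper": 0},
    {"translation": [0.65, -0.03, 0], "angular": [0, 0, -0.19], "gripper": 0},
    {"translation": [0.65, -0.02, 0], "angular": [0, 0, -0.19], "gripper": 0},
    {"translation": [0.6, 0, 0], "angular": [0, 0, -0.17], "gripper": 0},
    {"translation": [0, 0, 0], "angular": [0, 0, 0], "gripper": 0},
  ],
)

```text
t: 6.95
tool_pos: [0.5061, 0.2924, 0.16]
tool_rot: [-1.971, -2.445, 0.003]
contact_force: [1.1, -0.4, -1.3]
opening: 0.0172
grip_force: 32.0
```

```bash
python3 plan.py K 120 0.075 4
python3 - <<'E'
from station import ctrl
import cv2
cv2.imwrite("pics/s3.png",ctrl.get_image("top")["color"][150:330,100:400,::-1].repeat(2,0).repeat(2,1))
E
```

```text
target [0.5034 0.3206 0.075 ] from [0.5061 0.2924 0.16  ] turn deg [-0.13  0.02 -1.06] t 6.95
[0.18, 0.02, 0.53] [-0.004, 0.001, -0.033]
[0.18, 0.02, 0.53] [-0.004, 0.001, -0.033]
[0.18, 0.02, 0.53] [-0.004, 0.001, -0.033]
[0.18, 0.02, 0.53] [-0.004, 0.001, -0.033]
```

View pics/s3.png

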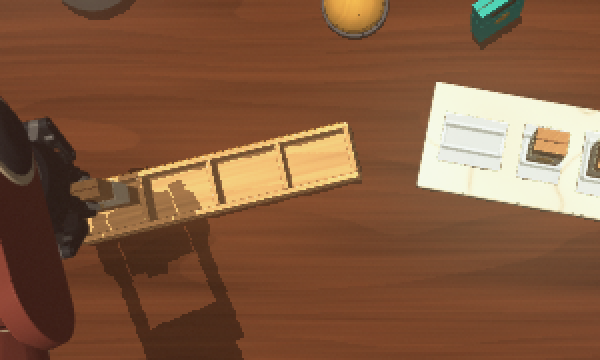

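The top crop shows the tablet over the end compartment near (110,195), a little short of centre. I'll finish the shift and lower it.

Emit:
drive_tool(
  steps=[
    {"translation": [0.4, 0.04, 0], "angular": [0, 0, -0.07], "gripper": 0},
    {"translation": [0.31, 0.04, 0], "angular": [0, 0, -0.06], "gripper": 0},
    {"translation": [0, 0, 0], "angular": [0, 0, 0], "gripper": 0},
    {"translation": [0, 0, 0.4], "angular": [0, 0, 0], "gripper": 0},
    {"translation": [0, 0, 0.5], "angular": [0, 0, 0], "gripper": 0},
    {"translation": [0, 0, 0.4], "angular": [0, 0, 0], "gripper": 0},
    {"translation": [0, 0, 0.3], "angular": [0, 0, 0], "gripper": 0},
    {"translation": [0, 0, 0], "angular": [0, 0, 0], "gripper": 0},
  ],
)

```text
t: 8.0
tool_pos: [0.5032, 0.3195, 0.0954]
tool_rot: [-1.952, -2.46, 0.004]
contact_force: [-0.8, 0.2, -1.8]
opening: 0.0176
grip_force: 32.0
```

```bash
python3 plan.py K 120 0.075 2
```

```text
target [0.5034 0.3206 0.075 ] from [0.5032 0.3195 0.0954] turn deg [-0.18  0.04 -0.15] t 8.0
[0.01, 0.01, 0.26] [-0.011, 0.002, -0.009]
[0.01, 0.01, 0.26] [-0.011, 0.002, -0.009]
```

Emit:
drive_tool(
  steps=[
    {"translation": [0, 0, 0.25], "angular": [0, 0, 0], "gripper": 0},
    {"translation": [0, 0, 0.15], "angular": [0, 0, 0], "gripper": 0},
    {"translation": [0, 0, 0.1], "angular": [0, 0, 0], "gripper": 0},
    {"translation": [0, 0, 0], "angular": [0, 0, 0], "gripper": 0},
    {"translation": [0, 0, 0], "angular": [0, 0, 0], "gripper": 0},
  ],
)

```text
t: 8.62
tool_pos: [0.5043, 0.3201, 0.0776]
tool_rot: [1.952, 2.461, 0.001]
contact_force: [1.1, -0.4, -1.7]
opening: 0.0176
grip_force: 32.0
```

Emit:
drive_tool(
  steps=[
    {"translation": [0, 0, 0.05], "angular": [0, 0, 0], "gripper": 0},
    {"translation": [0, 0, 0.03], "angular": [0, 0, 0], "gripper": 0},
    {"translation": [0, 0, 0], "angular": [0, 0, 0], "gripper": 0},
    {"translation": [0, 0, 0], "angular": [0, 0, 0], "gripper": 0},
  ],
)

```text
t: 9.12
tool_pos: [0.5041, 0.32, 0.0741]
tool_rot: [-1.952, -2.461, 0.0]
contact_force: [0.1, 0.7, -1.0]
opening: 0.0176
grip_force: 32.0
```

Emit:
drive_tool(
  steps=[
    {"translation": [0, 0, 0.02], "angular": [0, 0, 0], "gripper": 0},
    {"translation": [0, 0, 0], "angular": [0, 0, 0], "gripper": 0.4},
    {"translation": [0, 0, 0], "angular": [0, 0, 0], "gripper": 0.7},
    {"translation": [0, 0, 0], "angular": [0, 0, 0], "gripper": 0.8},
    {"translation": [0, 0, 0], "angular": [0, 0, 0], "gripper": 0.8},
    {"translation": [0, 0, -0.4], "angular": [0, 0, 0], "gripper": 0.8},
    {"translation": [0, 0, -0.9], "angular": [0, 0, 0], "gripper": 0.8},
    {"translation": [0, 0, -0.9], "angular": [0, 0, 0], "gripper": 0.8},
  ],
)

```text
t: 10.12
tool_pos: [0.5042, 0.3201, 0.1633]
tool_rot: [1.952, 2.461, 0.001]
contact_force: [-0.1, -0.5, -0.3]
opening: 0.0682
grip_force: 0.0
```

Emit:
drive_tool(
  steps=[
    {"translation": [0, 0, -0.4], "angular": [0, 0, 0], "gripper": 1},
    {"translation": [0, 0, 0], "angular": [0, 0, 0], "gripper": 1},
  ],
)

```text
t: 10.38
tool_pos: [0.505, 0.3204, 0.1792]
tool_rot: [1.951, 2.46, 0.005]
contact_force: [-0.3, -0.5, -0.6]
opening: 0.0856
grip_force: 0.0
```

```bash
cat > chk.py <<'E'
from h import *; from station import ctrl; import sys
# tops of kraft things standing in the rack, rack frame (mm), seen by the scene camera
from plan import K
i=ctrl.get_image("scene"); w=world(i); z=w[...,2]; hsv=cv2.cvtColor(i["color"],cv2.COLOR_RGB2HSV)
c,a=K; loc=(w[...,:2]-c)@np.array([[np.cos(a),-np.sin(a)],[np.sin(a),np.cos(a)]])
m0=(abs(loc[...,0])<.05)&(abs(loc[...,1])<.18)&(z>.08)&(z<.14)&(hsv[...,0]<40)
for m in comps(m0):
    zt=np.percentile(z[m],90); t=m&(abs(z-zt)<.004); r=rect(loc[t]); print("top z",zt.round(4),"x,y",r[0],r[1],"yaw",r[2])
if len(sys.argv)>1: cv2.imwrite(sys.argv[1],i["color"][160:330,140:500,::-1].repeat(2,0).repeat(2,1))
E
python3 chk.py pics/s4.png; python3 plan.py S 40 0.22 16
```

```text
top z 0.1215 x,y [  1.5 119.5] [20.8, 63.8] yaw 0.0137
target [ 0.5642 -0.1689  0.22  ] from [0.5041 0.32   0.1772] turn deg [ 1.000e-02 -0.000e+00  2.376e+01] t 10.425
[-0.77, -0.08, -0.07] [0.0, -0.0, 0.186]
[-0.77, -0.06, -0.07] [0.0, -0.0, 0.186]
[-0.77, -0.04, -0.07] [0.0, -0.0, 0.186]
[-0.77, -0.02, -0.07] [0.0, -0.0, 0.186]
[-0.77, -0.0, -0.07] [0.0, -0.0, 0.186]
[-0.77, 0.02, -0.07] [0.0, -0.0, 0.186]
[-0.77, 0.04, -0.07] [0.0, -0.0, 0.186]
[-0.77, 0.06, -0.07] [0.0, -0.0, 0.186]
[-0.77, 0.08, -0.07] [0.0, -0.0, 0.186]
[-0.76, 0.1, -0.07] [0.0, -0.0, 0.186]
[-0.76, 0.12, -0.07] [0.0, -0.0, 0.186]
[-0.76, 0.14, -0.07] [0.0, -0.0, 0.186]
[-0.75, 0.16, -0.07] [0.0, -0.0, 0.186]
[-0.75, 0.18, -0.07] [0.0, -0.0, 0.186]
[-0.74, 0.19, -0.07] [0.0, -0.0, 0.186]
[-0.74, 0.21, -0.07] [0.0, -0.0, 0.186]
```

View pics/s4.png

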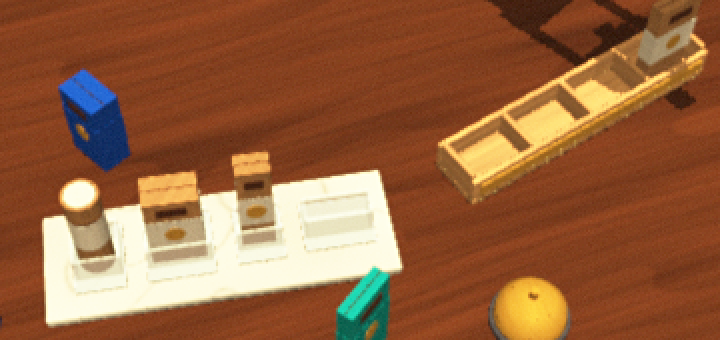

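The crop shows the tablet upright in the end compartment at (668,35), measured at (1.5, 119.5) mm in the rack frame. Next is the slim bar.

Emit:
drive_tool(
  steps=[
    {"translation": [-0.77, -0.08, 0], "angular": [0, 0, 0.19], "gripper": 1},
    {"translation": [-0.77, -0.06, 0], "angular": [0, 0, 0.19], "gripper": 1},
    {"translation": [-0.77, -0.04, 0], "angular": [0, 0, 0.19], "gripper": 1},
    {"translation": [-0.77, -0.02, 0], "angular": [0, 0, 0.19], "gripper": 1},
    {"translation": [-0.77, 0, 0], "angular": [0, 0, 0.19], "gripper": 1},
    {"translation": [-0.77, 0.02, 0], "angular": [0, 0, 0.19], "gripper": 1},
    {"translation": [-0.77, 0.04, 0], "angular": [0, 0, 0.19], "gripper": 1},
    {"translation": [-0.77, 0.06, 0], "angular": [0, 0, 0.19], "gripper": 1},
  ],
)

```text
t: 11.42
tool_pos: [0.5333, 0.0741, 0.1747]
tool_rot: [-2.201, -2.238, 0.005]
contact_force: [-0.3, 0.3, -0.3]
opening: 0.0856
grip_force: 0.0
```

Emit:
drive_tool(
  steps=[
    {"translation": [-0.77, 0.08, 0], "angular": [0, 0, 0.19], "gripper": 1},
    {"translation": [-0.76, 0.1, 0], "angular": [0, 0, 0.19], "gripper": 1},
    {"translation": [-0.76, 0.12, 0], "angular": [0, 0, 0.19], "gripper": 1},
    {"translation": [-0.76, 0.14, 0], "angular": [0, 0, 0.19], "gripper": 1},
    {"translation": [-0.75, 0.16, 0], "angular": [0, 0, 0.19], "gripper": 1},
    {"translation": [-0.75, 0.18, 0], "angular": [0, 0, 0.18], "gripper": 1},
    {"translation": [-0.74, 0.19, 0], "angular": [0, 0, 0.18], "gripper": 1},
    {"translation": [-0.74, 0.21, 0], "angular": [0, 0, 0.18], "gripper": 1},
  ],
)

```text
t: 12.42
tool_pos: [0.5625, -0.1698, 0.1746]
tool_rot: [-2.421, -1.996, 0.003]
contact_force: [-0.8, 0.2, 0.0]
opening: 0.0851
grip_force: 0.0
```

Emit:
drive_tool(
  steps=[
    {"translation": [0, 0, 0], "angular": [0, 0, 0], "gripper": 1},
    {"translation": [0, 0, 0], "angular": [0, 0, 0], "gripper": 1},
  ],
)

```text
t: 12.68
tool_pos: [0.5628, -0.1685, 0.1756]
tool_rot: [-2.42, -1.998, 0.002]
contact_force: [-0.1, 0.3, -0.4]
opening: 0.0855
grip_force: 0.0
```

```bash
python3 plan.py S 40 0.085 1
```

```text
target [ 0.5642 -0.1689  0.085 ] from [ 0.5628 -0.1685  0.1756] turn deg [-0.17 -0.07 -0.31] t 12.675
[-0.0, 0.04, 2.26] [-0.021, -0.008, -0.039]
```

Emit:
drive_tool(
  steps=[
    {"translation": [0, 0.04, 0.3], "angular": [0, 0, -0.04], "gripper": 1},
    {"translation": [0, 0, 0.7], "angular": [0, 0, 0], "gripper": 1},
    {"translation": [0, 0, 0.7], "angular": [0, 0, 0], "gripper": 1},
    {"translation": [0, 0, 0.4], "angular": [0, 0, 0], "gripper": 1},
    {"translation": [0, 0, 0.16], "angular": [0, 0, 0], "gripper": 1},
    {"translation": [0, 0, 0], "angular": [0, 0, 0], "gripper": 1},
    {"translation": [0, 0, 0], "angular": [0, 0, 0], "gripper": 0.4},
    {"translation": [0, 0, 0], "angular": [0, 0, 0], "gripper": 0},
  ],
)

```text
t: 13.68
tool_pos: [0.566, -0.17, 0.0881]
tool_rot: [2.416, 2.005, 0.001]
contact_force: [-0.0, 0.5, -0.4]
opening: 0.0515
grip_force: 0.0
```

Emit:
drive_tool(
  steps=[
    {"translation": [0, 0, 0], "angular": [0, 0, 0], "gripper": 0},
    {"translation": [0, 0, 0], "angular": [0, 0, 0], "gripper": 0},
    {"translation": [0, 0, 0], "angular": [0, 0, 0], "gripper": 0},
    {"translation": [0, 0, 0], "angular": [0, 0, 0], "gripper": 0},
  ],
)

```text
t: 14.18
tool_pos: [0.5652, -0.1697, 0.0869]
tool_rot: [-2.417, -2.007, 0.0]
contact_force: [-0.4, -0.1, 1.1]
opening: 0.0237
grip_force: 37.1
```

Emit:
drive_tool(
  steps=[
    {"translation": [0, 0, -0.1], "angular": [0, 0, 0], "gripper": 0},
    {"translation": [0, 0, -0.3], "angular": [0, 0, 0], "gripper": 0},
    {"translation": [0, 0, -0.5], "angular": [0, 0, 0], "gripper": 0},
    {"translation": [0, 0, -0.5], "angular": [0, 0, 0], "gripper": 0},
    {"translation": [0, 0, -0.4], "angular": [0, 0, 0], "gripper": 0},
    {"translation": [0, 0, -0.2], "angular": [0, 0, 0], "gripper": 0},
    {"translation": [0, 0, 0], "angular": [0, 0, 0], "gripper": 0},
  ],
)

```text
t: 15.05
tool_pos: [0.5656, -0.1698, 0.1677]
tool_rot: [2.416, 2.006, 0.001]
contact_force: [-0.4, 1.1, -0.2]
opening: 0.0239
grip_force: 37.0
```

```bash
python3 plan.py K 40 0.166 16
```

```text
target [0.5218 0.2427 0.166 ] from [ 0.5656 -0.1698  0.1677] turn deg [  0.07   0.03 -23.9 ] t 15.05
[0.62, -0.19, 0.0] [0.001, 0.0, -0.187]
[0.63, -0.17, 0.0] [0.001, 0.0, -0.187]
[0.63, -0.15, 0.0] [0.001, 0.0, -0.187]
[0.63, -0.14, 0.0] [0.001, 0.0, -0.187]
[0.64, -0.12, 0.0] [0.001, 0.0, -0.187]
[0.64, -0.1, 0.0] [0.001, 0.0, -0.187]
[0.64, -0.09, 0.0] [0.001, 0.0, -0.187]
[0.64, -0.07, 0.0] [0.001, 0.0, -0.187]
[0.65, -0.05, 0.0] [0.001, 0.0, -0.187]
[0.65, -0.04, 0.0] [0.001, 0.0, -0.187]
[0.65, -0.02, 0.0] [0.001, 0.0, -0.187]
[0.65, -0.0, 0.0] [0.001, 0.0, -0.187]
[0.65, 0.01, 0.0] [0.001, 0.0, -0.187]
[0.65, 0.03, 0.0] [0.001, 0.0, -0.187]
[0.65, 0.05, 0.0] [0.001, 0.0, -0.187]
[0.64, 0.06, 0.0] [0.001, 0.0, -0.187]
```

Emit:
drive_tool(
  steps=[
    {"translation": [0.62, -0.19, 0], "angular": [0, 0, -0.19], "gripper": 0},
    {"translation": [0.63, -0.17, 0], "angular": [0, 0, -0.19], "gripper": 0},
    {"translation": [0.63, -0.15, 0], "angular": [0, 0, -0.19], "gripper": 0},
    {"translation": [0.63, -0.14, 0], "angular": [0, 0, -0.19], "gripper": 0},
    {"translation": [0.64, -0.12, 0], "angular": [0, 0, -0.19], "gripper": 0},
    {"translation": [0.64, -0.1, 0], "angular": [0, 0, -0.19], "gripper": 0},
    {"translation": [0.64, -0.09, 0], "angular": [0, 0, -0.19], "gripper": 0},
    {"translation": [0.64, -0.07, 0], "angular": [0, 0, -0.19], "gripper": 0},
  ],
)

```text
t: 16.05
tool_pos: [0.5421, 0.0373, 0.1657]
tool_rot: [-2.189, -2.251, 0.002]
contact_force: [0.5, -0.8, -1.1]
opening: 0.0237
grip_force: 37.0
```

Emit:
drive_tool(
  steps=[
    {"translation": [0.65, -0.05, 0], "angular": [0, 0, -0.19], "gripper": 0},
    {"translation": [0.65, -0.04, 0], "angular": [0, 0, -0.19], "gripper": 0},
    {"translation": [0.65, -0.02, 0], "angular": [0, 0, -0.19], "gripper": 0},
    {"translation": [0.65, 0, 0], "angular": [0, 0, -0.19], "gripper": 0},
    {"translation": [0.65, 0.01, 0], "angular": [0, 0, -0.18], "gripper": 0},
    {"translation": [0.65, 0.03, 0], "angular": [0, 0, -0.18], "gripper": 0},
    {"translation": [0.65, 0.05, 0], "angular": [0, 0, -0.18], "gripper": 0},
    {"translation": [0.6, 0.06, 0], "angular": [0, 0, -0.18], "gripper": 0},
  ],
)

```text
t: 17.05
tool_pos: [0.5193, 0.2422, 0.1656]
tool_rot: [-1.945, -2.465, 0.003]
contact_force: [0.0, -0.8, -1.4]
opening: 0.0234
grip_force: 36.9
```

Emit:
drive_tool(
  steps=[
    {"translation": [0, 0, 0], "angular": [0, 0, 0], "gripper": 0},
    {"translation": [0, 0, 0], "angular": [0, 0, 0], "gripper": 0},
  ],
)

```text
t: 17.3
tool_pos: [0.5198, 0.241, 0.1661]
tool_rot: [-1.947, -2.465, 0.002]
contact_force: [0.6, -0.4, -0.2]
opening: 0.0236
grip_force: 36.9
```

```bash
python3 plan.py K 40 0.0785 1
```

```text
target [0.5218 0.2427 0.0785] from [0.5198 0.241  0.1661] turn deg [-0.08  0.03  0.09] t 17.3
[0.03, 0.06, 2.19] [-0.01, 0.004, 0.011]
```

Emit:
drive_tool(
  steps=[
    {"translation": [0.03, 0.06, 0.3], "angular": [0, 0, 0], "gripper": 0},
    {"translation": [0, 0, 0.5], "angular": [0, 0, 0], "gripper": 0},
    {"translation": [0, 0, 0.5], "angular": [0, 0, 0], "gripper": 0},
    {"translation": [0, 0, 0.4], "angular": [0, 0, 0], "gripper": 0},
    {"translation": [0, 0, 0.25], "angular": [0, 0, 0], "gripper": 0},
    {"translation": [0, 0, 0.15], "angular": [0, 0, 0], "gripper": 0},
    {"translation": [0, 0, 0], "angular": [0, 0, 0], "gripper": 0},
    {"translation": [0, 0, 0], "angular": [0, 0, 0], "gripper": 0},
  ],
)

```text
t: 18.3
tool_pos: [0.5228, 0.2435, 0.0837]
tool_rot: [1.947, 2.465, 0.002]
contact_force: [0.0, 0.3, -0.5]
opening: 0.0235
grip_force: 36.9
```

Emit:
drive_tool(
  steps=[
    {"translation": [0, 0, 0.07], "angular": [0, 0, 0], "gripper": 0},
    {"translation": [0, 0, 0.05], "angular": [0, 0, 0], "gripper": 0},
    {"translation": [0, 0, 0], "angular": [0, 0, 0], "gripper": 0},
    {"translation": [0, 0, 0], "angular": [0, 0, 0], "gripper": 0},
  ],
)

```text
t: 18.8
tool_pos: [0.5225, 0.2435, 0.0789]
tool_rot: [1.947, 2.465, 0.001]
contact_force: [-2.3, -0.3, 4.3]
opening: 0.0235
grip_force: 37.6
```

Touched the floor at 4 N. I'll release it and rise.

Emit:
drive_tool(
  steps=[
    {"translation": [0, 0, 0], "angular": [0, 0, 0], "gripper": 0.4},
    {"translation": [0, 0, 0], "angular": [0, 0, 0], "gripper": 0.7},
    {"translation": [0, 0, 0], "angular": [0, 0, 0], "gripper": 0.8},
    {"translation": [0, 0, 0], "angular": [0, 0, 0], "gripper": 0.8},
    {"translation": [0, 0, -0.4], "angular": [0, 0, 0], "gripper": 0.8},
    {"translation": [0, 0, -0.9], "angular": [0, 0, 0], "gripper": 0.8},
    {"translation": [0, 0, -0.9], "angular": [0, 0, 0], "gripper": 1},
    {"translation": [0, 0, -0.3], "angular": [0, 0, 0], "gripper": 1},
  ],
)

```text
t: 19.8
tool_pos: [0.524, 0.2439, 0.1824]
tool_rot: [1.945, 2.463, 0.008]
contact_force: [-0.3, 0.3, 0.9]
opening: 0.0856
grip_force: 0.0
```

Emit:
drive_tool(
  steps=[
    {"translation": [0, 0, 0], "angular": [0, 0, 0], "gripper": 1},
  ],
)

```text
t: 19.92
tool_pos: [0.5228, 0.2434, 0.1793]
tool_rot: [1.946, 2.464, 0.003]
contact_force: [0.3, -0.4, -1.0]
opening: 0.0851
grip_force: 0.0
```

```bash
python3 chk.py pics/s5.png; python3 plan.py S -40 0.18 16
```

```text
top z 0.1205 x,y [  1.7 119.3] [18.8, 60.5] yaw -0.01
top z 0.1248 x,y [ 0.7 39.5] [25.9, 37.0] yaw 0.0324
target [ 0.5494 -0.2475  0.18  ] from [0.5219 0.2432 0.1776] turn deg [-3.000e-02  1.000e-02  2.399e+01] t 19.975
[-0.76, -0.14, -0.0] [-0.0, 0.0, 0.187]
[-0.76, -0.12, -0.0] [-0.0, 0.0, 0.187]
[-0.76, -0.1, -0.0] [-0.0, 0.0, 0.187]
[-0.76, -0.08, -0.0] [-0.0, 0.0, 0.187]
[-0.77, -0.06, -0.0] [-0.0, 0.0, 0.187]
[-0.77, -0.04, -0.0] [-0.0, 0.0, 0.187]
[-0.77, -0.02, -0.0] [-0.0, 0.0, 0.187]
[-0.77, 0.0, -0.0] [-0.0, 0.0, 0.187]
[-0.77, 0.02, -0.0] [-0.0, 0.0, 0.187]
[-0.77, 0.04, -0.0] [-0.0, 0.0, 0.187]
[-0.77, 0.06, -0.0] [-0.0, 0.0, 0.187]
[-0.76, 0.08, -0.0] [-0.0, 0.0, 0.187]
[-0.76, 0.1, -0.0] [-0.0, 0.0, 0.187]
[-0.76, 0.12, -0.0] [-0.0, 0.0, 0.187]
[-0.75, 0.14, -0.0] [-0.0, 0.0, 0.187]
[-0.75, 0.16, -0.0] [-0.0, 0.0, 0.187]
```

View pics/s5.png

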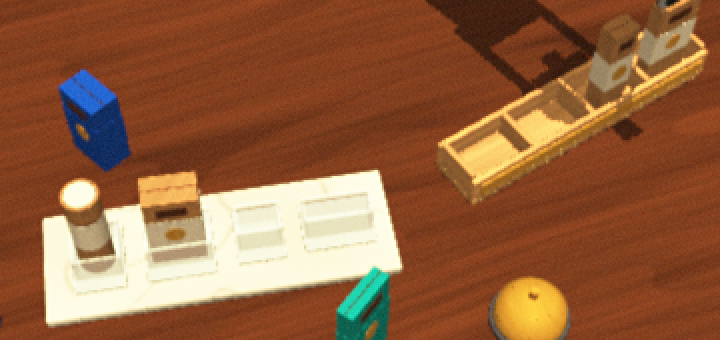

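The crop shows the tablet at (668,35) and the slim bar at (613,60), both standing upright in their compartments. Next is the block.

Emit:
drive_tool(
  steps=[
    {"translation": [-0.76, -0.14, 0], "angular": [0, 0, 0.19], "gripper": 1},
    {"translation": [-0.76, -0.12, 0], "angular": [0, 0, 0.19], "gripper": 1},
    {"translation": [-0.76, -0.1, 0], "angular": [0, 0, 0.19], "gripper": 1},
    {"translation": [-0.76, -0.08, 0], "angular": [0, 0, 0.19], "gripper": 1},
    {"translation": [-0.77, -0.06, 0], "angular": [0, 0, 0.19], "gripper": 1},
    {"translation": [-0.77, -0.04, 0], "angular": [0, 0, 0.19], "gripper": 1},
    {"translation": [-0.77, -0.02, 0], "angular": [0, 0, 0.19], "gripper": 1},
    {"translation": [-0.77, 0, 0], "angular": [0, 0, 0.19], "gripper": 1},
  ],
)

```text
t: 20.98
tool_pos: [0.5331, -0.0035, 0.1756]
tool_rot: [-2.196, -2.242, 0.004]
contact_force: [0.4, 0.0, 0.5]
opening: 0.0855
grip_force: 0.0
```

Emit:
drive_tool(
  steps=[
    {"translation": [-0.77, 0.02, 0], "angular": [0, 0, 0.19], "gripper": 1},
    {"translation": [-0.77, 0.04, 0], "angular": [0, 0, 0.19], "gripper": 1},
    {"translation": [-0.77, 0.06, 0], "angular": [0, 0, 0.19], "gripper": 1},
    {"translation": [-0.76, 0.08, 0], "angular": [0, 0, 0.19], "gripper": 1},
    {"translation": [-0.76, 0.1, 0], "angular": [0, 0, 0.18], "gripper": 1},
    {"translation": [-0.76, 0.12, 0], "angular": [0, 0, 0.18], "gripper": 1},
    {"translation": [-0.75, 0.14, 0], "angular": [0, 0, 0.18], "gripper": 1},
    {"translation": [-0.75, 0.16, 0], "angular": [0, 0, 0.18], "gripper": 1},
  ],
)

```text
t: 21.98
tool_pos: [0.545, -0.2485, 0.1754]
tool_rot: [-2.415, -2.003, 0.002]
contact_force: [1.0, -0.2, 0.1]
opening: 0.0853
grip_force: 0.0
```

Emit:
drive_tool(
  steps=[
    {"translation": [0, 0, 0], "angular": [0, 0, 0], "gripper": 1},
    {"translation": [0, 0, 0], "angular": [0, 0, 0], "gripper": 1},
  ],
)

```text
t: 22.22
tool_pos: [0.5454, -0.2473, 0.1763]
tool_rot: [-2.415, -2.005, 0.001]
contact_force: [-1.5, 0.1, 0.1]
opening: 0.0854
grip_force: 0.0
```

```bash
python3 plan.py S -40 0.066 1
```

```text
target [ 0.5494 -0.2475  0.066 ] from [ 0.5454 -0.2473  0.1763] turn deg [-0.16 -0.09  0.  ] t 22.225
[0.01, 0.11, 2.76] [-0.02, -0.011, 0.001]
```

Emit:
drive_tool(
  steps=[
    {"translation": [0, 0.11, 0.4], "angular": [0, 0, 0], "gripper": 1},
    {"translation": [0, 0, 0.8], "angular": [0, 0, 0], "gripper": 1},
    {"translation": [0, 0, 0.8], "angular": [0, 0, 0], "gripper": 1},
    {"translation": [0, 0, 0.5], "angular": [0, 0, 0], "gripper": 1},
    {"translation": [0, 0, 0.26], "angular": [0, 0, 0], "gripper": 1},
    {"translation": [0, 0, 0], "angular": [0, 0, 0], "gripper": 1},
    {"translation": [0, 0, 0], "angular": [0, 0, 0], "gripper": 0.5},
    {"translation": [0, 0, 0], "angular": [0, 0, 0], "gripper": 0},
  ],
  force=35,
)

```text
t: 23.22
tool_pos: [0.5513, -0.2495, 0.0691]
tool_rot: [2.415, 2.005, 0.001]
contact_force: [0.1, 0.2, -0.2]
opening: 0.0517
grip_force: 0.0
```

Emit:
drive_tool(
  steps=[
    {"translation": [0, 0, 0], "angular": [0, 0, 0], "gripper": 0},
    {"translation": [0, 0, 0], "angular": [0, 0, 0], "gripper": 0},
    {"translation": [0, 0, 0], "angular": [0, 0, 0], "gripper": 0},
    {"translation": [0, 0, 0], "angular": [0, 0, 0], "gripper": 0},
  ],
)

```text
t: 23.72
tool_pos: [0.5506, -0.2492, 0.0683]
tool_rot: [2.417, 2.007, -0.0]
contact_force: [-3.3, 0.2, 5.1]
opening: 0.0336
grip_force: 41.5
```

Gripped at 33.6 mm with the TCP at 0.068, so the placing height is about 0.060.

Emit:
drive_tool(
  steps=[
    {"translation": [0, 0, -0.1], "angular": [0, 0, 0], "gripper": 0},
    {"translation": [0, 0, -0.3], "angular": [0, 0, 0], "gripper": 0},
    {"translation": [0, 0, -0.5], "angular": [0, 0, 0], "gripper": 0},
    {"translation": [0, 0, -0.5], "angular": [0, 0, 0], "gripper": 0},
    {"translation": [0, 0, -0.4], "angular": [0, 0, 0], "gripper": 0},
    {"translation": [0, 0, -0.2], "angular": [0, 0, 0], "gripper": 0},
    {"translation": [0, 0, 0], "angular": [0, 0, 0], "gripper": 0},
  ],
)

```text
t: 24.6
tool_pos: [0.5508, -0.2492, 0.1486]
tool_rot: [2.416, 2.006, 0.001]
contact_force: [0.1, 0.7, -2.4]
opening: 0.0336
grip_force: 40.8
```

```bash
python3 plan.py K -40 0.148 16
```

```text
target [0.5402 0.1649 0.148 ] from [ 0.5508 -0.2492  0.1486] turn deg [  0.07   0.05 -23.89] t 24.6
[0.63, -0.14, 0.0] [0.001, 0.0, -0.187]
[0.64, -0.12, 0.0] [0.001, 0.0, -0.187]
[0.64, -0.1, 0.0] [0.001, 0.0, -0.187]
[0.64, -0.09, 0.0] [0.001, 0.0, -0.187]
[0.64, -0.07, 0.0] [0.001, 0.0, -0.187]
[0.65, -0.05, 0.0] [0.001, 0.0, -0.187]
[0.65, -0.04, 0.0] [0.001, 0.0, -0.187]
[0.65, -0.02, 0.0] [0.001, 0.0, -0.187]
[0.65, -0.0, 0.0] [0.001, 0.0, -0.187]
[0.65, 0.02, 0.0] [0.001, 0.0, -0.187]
[0.65, 0.03, 0.0] [0.001, 0.0, -0.187]
[0.65, 0.05, 0.0] [0.001, 0.0, -0.187]
[0.64, 0.07, 0.0] [0.001, 0.0, -0.187]
[0.64, 0.08, 0.0] [0.001, 0.0, -0.187]
[0.64, 0.1, 0.0] [0.001, 0.0, -0.187]
[0.64, 0.12, 0.0] [0.001, 0.0, -0.187]
```

Emit:
drive_tool(
  steps=[
    {"translation": [0.63, -0.14, 0], "angular": [0, 0, -0.19], "gripper": 0},
    {"translation": [0.64, -0.12, 0], "angular": [0, 0, -0.19], "gripper": 0},
    {"translation": [0.64, -0.1, 0], "angular": [0, 0, -0.19], "gripper": 0},
    {"translation": [0.64, -0.09, 0], "angular": [0, 0, -0.19], "gripper": 0},
    {"translation": [0.64, -0.07, 0], "angular": [0, 0, -0.19], "gripper": 0},
    {"translation": [0.65, -0.05, 0], "angular": [0, 0, -0.19], "gripper": 0},
    {"translation": [0.65, -0.04, 0], "angular": [0, 0, -0.19], "gripper": 0},
    {"translation": [0.65, -0.02, 0], "angular": [0, 0, -0.19], "gripper": 0},
  ],
)

```text
t: 25.6
tool_pos: [0.543, -0.0393, 0.1464]
tool_rot: [-2.187, -2.252, 0.001]
contact_force: [0.3, 0.7, -1.4]
opening: 0.0334
grip_force: 40.8
```

Emit:
drive_tool(
  steps=[
    {"translation": [0.65, 0, 0], "angular": [0, 0, -0.19], "gripper": 0},
    {"translation": [0.65, 0.02, 0], "angular": [0, 0, -0.19], "gripper": 0},
    {"translation": [0.65, 0.03, 0], "angular": [0, 0, -0.19], "gripper": 0},
    {"translation": [0.65, 0.05, 0], "angular": [0, 0, -0.19], "gripper": 0},
    {"translation": [0.64, 0.07, 0], "angular": [0, 0, -0.18], "gripper": 0},
    {"translation": [0.64, 0.08, 0], "angular": [0, 0, -0.18], "gripper": 0},
    {"translation": [0.64, 0.1, 0], "angular": [0, 0, -0.18], "gripper": 0},
    {"translation": [0.6, 0.12, 0], "angular": [0, 0, -0.18], "gripper": 0},
  ],
)

```text
t: 26.6
tool_pos: [0.5372, 0.1662, 0.1465]
tool_rot: [-1.943, -2.466, 0.002]
contact_force: [-0.2, -0.0, -2.6]
opening: 0.0335
grip_force: 40.8
```

Emit:
drive_tool(
  steps=[
    {"translation": [0, 0, 0], "angular": [0, 0, 0], "gripper": 0},
    {"translation": [0, 0, 0], "angular": [0, 0, 0], "gripper": 0},
  ],
)

```text
t: 26.85
tool_pos: [0.5379, 0.1645, 0.1469]
tool_rot: [-1.946, -2.465, 0.002]
contact_force: [0.1, 1.9, -1.4]
opening: 0.0337
grip_force: 40.8
```

```bash
python3 plan.py K -40 0.0605 1
```

```text
target [0.5402 0.1649 0.0605] from [0.5379 0.1645 0.1469] turn deg [-0.09  0.01  0.14] t 26.85
[-0.0, 0.06, 2.16] [-0.011, 0.001, 0.018]
```

Emit:
drive_tool(
  steps=[
    {"translation": [0, 0.06, 0.3], "angular": [0, 0, 0], "gripper": 0},
    {"translation": [0, 0, 0.5], "angular": [0, 0, 0], "gripper": 0},
    {"translation": [0, 0, 0.5], "angular": [0, 0, 0], "gripper": 0},
    {"translation": [0, 0, 0.4], "angular": [0, 0, 0], "gripper": 0},
    {"translation": [0, 0, 0.25], "angular": [0, 0, 0], "gripper": 0},
    {"translation": [0, 0, 0.15], "angular": [0, 0, 0], "gripper": 0},
    {"translation": [0, 0, 0], "angular": [0, 0, 0], "gripper": 0},
    {"translation": [0, 0, 0], "angular": [0, 0, 0], "gripper": 0},
  ],
)

```text
t: 27.85
tool_pos: [0.5417, 0.1651, 0.0645]
tool_rot: [1.947, 2.465, 0.002]
contact_force: [-0.4, 0.4, -1.0]
opening: 0.0335
grip_force: 40.8
```

Emit:
drive_tool(
  steps=[
    {"translation": [0, 0, 0.06], "angular": [0, 0, 0], "gripper": 0},
    {"translation": [0, 0, 0.03], "angular": [0, 0, 0], "gripper": 0},
    {"translation": [0, 0, 0], "angular": [0, 0, 0], "gripper": 0},
    {"translation": [0, 0, 0], "angular": [0, 0, 0], "gripper": 0},
  ],
)

```text
t: 28.35
tool_pos: [0.5413, 0.1651, 0.0604]
tool_rot: [1.947, 2.465, 0.001]
contact_force: [0.0, -0.2, -0.2]
opening: 0.0335
grip_force: 40.8
```

Emit:
drive_tool(
  steps=[
    {"translation": [0, 0, 0.03], "angular": [0, 0, 0], "gripper": 0},
    {"translation": [0, 0, 0], "angular": [0, 0, 0], "gripper": 0},
  ],
)

```text
t: 28.6
tool_pos: [0.5414, 0.1651, 0.0604]
tool_rot: [-1.947, -2.465, 0.0]
contact_force: [-4.9, -0.3, 6.4]
opening: 0.0338
grip_force: 41.7
```

Emit:
drive_tool(
  steps=[
    {"translation": [0, 0, 0], "angular": [0, 0, 0], "gripper": 0.5},
    {"translation": [0, 0, 0], "angular": [0, 0, 0], "gripper": 0.8},
    {"translation": [0, 0, 0], "angular": [0, 0, 0], "gripper": 0.8},
    {"translation": [0, 0, 0], "angular": [0, 0, 0], "gripper": 0.8},
    {"translation": [0, 0, -0.4], "angular": [0, 0, 0], "gripper": 0.8},
    {"translation": [0, 0, -0.9], "angular": [0, 0, 0], "gripper": 0.8},
    {"translation": [0, 0, -0.9], "angular": [0, 0, 0], "gripper": 1},
    {"translation": [0, 0, -0.7], "angular": [0, 0, 0], "gripper": 1},
  ],
)

```text
t: 29.6
tool_pos: [0.5419, 0.1651, 0.1782]
tool_rot: [1.946, 2.464, 0.004]
contact_force: [0.4, 0.1, -0.0]
opening: 0.0853
grip_force: 0.0
```

Emit:
drive_tool(
  steps=[
    {"translation": [0, 0, 0], "angular": [0, 0, 0], "gripper": 1},
  ],
)

```text
t: 29.72
tool_pos: [0.5433, 0.1654, 0.1794]
tool_rot: [1.944, 2.461, 0.009]
contact_force: [0.4, -0.3, -0.4]
opening: 0.0853
grip_force: 0.0
```

```bash
python3 chk.py pics/s6.png; python3 plan.py S -120 0.178 16
```

```text
top z 0.1213 x,y [  1. 120.] [21.2, 61.8] yaw 0.0151
top z 0.1242 x,y [ 8.4 39.1] [12.8, 35.2] yaw 0.237
top z 0.1059 x,y [  0.6 -40.6] [37.7, 56.6] yaw 0.008
target [ 0.5347 -0.3262  0.178 ] from [0.5421 0.1651 0.177 ] turn deg [ 0.21 -0.03 23.99] t 29.775
[-0.74, -0.19, -0.0] [0.002, -0.0, 0.187]
[-0.75, -0.17, -0.0] [0.002, -0.0, 0.187]
[-0.75, -0.15, -0.0] [0.002, -0.0, 0.187]
[-0.76, -0.13, -0.0] [0.002, -0.0, 0.187]
[-0.76, -0.11, -0.0] [0.002, -0.0, 0.187]
[-0.76, -0.09, -0.0] [0.002, -0.0, 0.187]
[-0.76, -0.07, -0.0] [0.002, -0.0, 0.187]
[-0.77, -0.05, -0.0] [0.002, -0.0, 0.187]
[-0.77, -0.03, -0.0] [0.002, -0.0, 0.187]
[-0.77, -0.01, -0.0] [0.002, -0.0, 0.187]
[-0.77, 0.01, -0.0] [0.002, -0.0, 0.187]
[-0.77, 0.03, -0.0] [0.002, -0.0, 0.187]
[-0.77, 0.05, -0.0] [0.002, -0.0, 0.187]
[-0.76, 0.07, -0.0] [0.002, -0.0, 0.187]
[-0.76, 0.09, -0.0] [0.002, -0.0, 0.187]
[-0.76, 0.11, -0.0] [0.002, -0.0, 0.187]
```

View pics/s6.png

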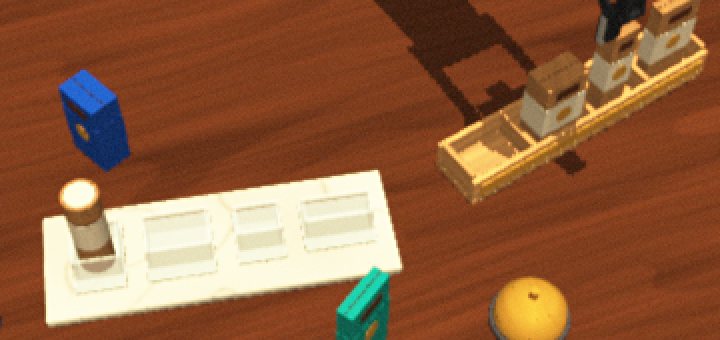

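The crop shows three chocolates standing in the rack: block (555,95), slim (613,60) and tablet (668,35). The slim bar's odd reading comes from the gripper covering part of its top. The tube is last.

Emit:
drive_tool(
  steps=[
    {"translation": [-0.74, -0.19, 0], "angular": [0, 0, 0.19], "gripper": 1},
    {"translation": [-0.75, -0.17, 0], "angular": [0, 0, 0.19], "gripper": 1},
    {"translation": [-0.75, -0.15, 0], "angular": [0, 0, 0.19], "gripper": 1},
    {"translation": [-0.76, -0.13, 0], "angular": [0, 0, 0.19], "gripper": 1},
    {"translation": [-0.76, -0.11, 0], "angular": [0, 0, 0.19], "gripper": 1},
    {"translation": [-0.76, -0.09, 0], "angular": [0, 0, 0.19], "gripper": 1},
    {"translation": [-0.76, -0.07, 0], "angular": [0, 0, 0.19], "gripper": 1},
    {"translation": [-0.77, -0.05, 0], "angular": [0, 0, 0.19], "gripper": 1},
  ],
)

```text
t: 30.78
tool_pos: [0.536, -0.0811, 0.173]
tool_rot: [-2.196, -2.242, 0.002]
contact_force: [-0.3, 0.8, -0.4]
opening: 0.0856
grip_force: 0.0
```

Emit:
drive_tool(
  steps=[
    {"translation": [-0.77, -0.03, 0], "angular": [0, 0, 0.19], "gripper": 1},
    {"translation": [-0.77, -0.01, 0], "angular": [0, 0, 0.19], "gripper": 1},
    {"translation": [-0.77, 0.01, 0], "angular": [0, 0, 0.19], "gripper": 1},
    {"translation": [-0.77, 0.03, 0], "angular": [0, 0, 0.19], "gripper": 1},
    {"translation": [-0.77, 0.05, 0], "angular": [0, 0, 0.18], "gripper": 1},
    {"translation": [-0.76, 0.07, 0], "angular": [0, 0, 0.18], "gripper": 1},
    {"translation": [-0.76, 0.09, 0], "angular": [0, 0, 0.18], "gripper": 1},
    {"translation": [-0.76, 0.11, 0], "angular": [0, 0, 0.18], "gripper": 1},
  ],
)

```text
t: 31.78
tool_pos: [0.5317, -0.3267, 0.1728]
tool_rot: [-2.416, -2.004, 0.001]
contact_force: [0.8, 0.8, -0.6]
opening: 0.0853
grip_force: 0.0
```

Emit:
drive_tool(
  steps=[
    {"translation": [0, 0, 0], "angular": [0, 0, 0], "gripper": 1},
    {"translation": [0, 0, 0], "angular": [0, 0, 0], "gripper": 1},
  ],
)

```text
t: 32.02
tool_pos: [0.5321, -0.3255, 0.1735]
tool_rot: [-2.415, -2.005, 0.0]
contact_force: [0.1, 0.3, 0.2]
opening: 0.0853
grip_force: 0.0
```

```bash
python3 plan.py S -120 0.076 1
```

```text
target [ 0.5347 -0.3262  0.076 ] from [ 0.5321 -0.3255  0.1735] turn deg [-0.12 -0.09  0.01] t 32.025
[-0.01, 0.07, 2.44] [-0.015, -0.011, 0.001]
```

Emit:
drive_tool(
  steps=[
    {"translation": [-0.01, 0.07, 0.3], "angular": [0, 0, 0], "gripper": 1},
    {"translation": [0, 0, 0.7], "angular": [0, 0, 0], "gripper": 1},
    {"translation": [0, 0, 0.7], "angular": [0, 0, 0], "gripper": 1},
    {"translation": [0, 0, 0.5], "angular": [0, 0, 0], "gripper": 1},
    {"translation": [0, 0, 0.24], "angular": [0, 0, 0], "gripper": 1},
    {"translation": [0, 0, 0], "angular": [0, 0, 0], "gripper": 1},
    {"translation": [0, 0, 0], "angular": [0, 0, 0], "gripper": 0.5},
    {"translation": [0, 0, 0], "angular": [0, 0, 0], "gripper": 0},
  ],
)

```text
t: 33.02
tool_pos: [0.536, -0.3279, 0.0787]
tool_rot: [2.416, 2.005, 0.001]
contact_force: [0.7, 0.3, 0.5]
opening: 0.0515
grip_force: 0.0
```

Emit:
drive_tool(
  steps=[
    {"translation": [0, 0, 0], "angular": [0, 0, 0], "gripper": 0},
    {"translation": [0, 0, 0], "angular": [0, 0, 0], "gripper": 0},
    {"translation": [0, 0, 0], "angular": [0, 0, 0], "gripper": 0},
    {"translation": [0, 0, 0], "angular": [0, 0, 0], "gripper": 0},
  ],
)

```text
t: 33.52
tool_pos: [0.5357, -0.3277, 0.0782]
tool_rot: [2.416, 2.006, -0.0]
contact_force: [-1.9, -0.0, 5.1]
opening: 0.0353
grip_force: 34.7
```

Emit:
drive_tool(
  steps=[
    {"translation": [0, 0, -0.1], "angular": [0, 0, 0], "gripper": 0},
    {"translation": [0, 0, -0.3], "angular": [0, 0, 0], "gripper": 0},
    {"translation": [0, 0, -0.5], "angular": [0, 0, 0], "gripper": 0},
    {"translation": [0, 0, -0.5], "angular": [0, 0, 0], "gripper": 0},
    {"translation": [0, 0, -0.4], "angular": [0, 0, 0], "gripper": 0},
    {"translation": [0, 0, -0.2], "angular": [0, 0, 0], "gripper": 0},
    {"translation": [0, 0, 0], "angular": [0, 0, 0], "gripper": 0},
  ],
)

```text
t: 34.4
tool_pos: [0.5357, -0.3276, 0.1582]
tool_rot: [2.416, 2.006, 0.0]
contact_force: [-0.0, -0.0, -0.8]
opening: 0.0356
grip_force: 34.7
```

```bash
python3 plan.py K -120 0.155 16
python3 - <<'E'
from station import ctrl
import cv2
cv2.imwrite("pics/s7.png",ctrl.get_image("scene")["color"][160:330,100:460,::-1].repeat(2,0).repeat(2,1))
E
```

```text
target [0.5586 0.087  0.155 ] from [ 0.5357 -0.3276  0.1582] turn deg [  0.06   0.05 -23.9 ] t 34.4
[0.64, -0.08, 0.0] [0.0, 0.0, -0.187]
[0.65, -0.07, 0.0] [0.0, 0.0, -0.187]
[0.65, -0.05, 0.0] [0.0, 0.0, -0.187]
[0.65, -0.03, 0.0] [0.0, 0.0, -0.187]
[0.65, -0.02, 0.0] [0.0, 0.0, -0.187]
[0.65, 0.0, 0.0] [0.0, 0.0, -0.187]
[0.65, 0.02, 0.0] [0.0, 0.0, -0.187]
[0.65, 0.03, 0.0] [0.0, 0.0, -0.187]
[0.65, 0.05, 0.0] [0.0, 0.0, -0.187]
[0.65, 0.07, 0.0] [0.0, 0.0, -0.187]
[0.64, 0.08, 0.0] [0.0, 0.0, -0.187]
[0.64, 0.1, 0.0] [0.0, 0.0, -0.187]
[0.64, 0.12, 0.0] [0.0, 0.0, -0.187]
[0.63, 0.13, 0.0] [0.0, 0.0, -0.187]
[0.63, 0.15, 0.0] [0.0, 0.0, -0.187]
[0.63, 0.17, 0.01] [0.0, 0.0, -0.187]
```

View pics/s7.png

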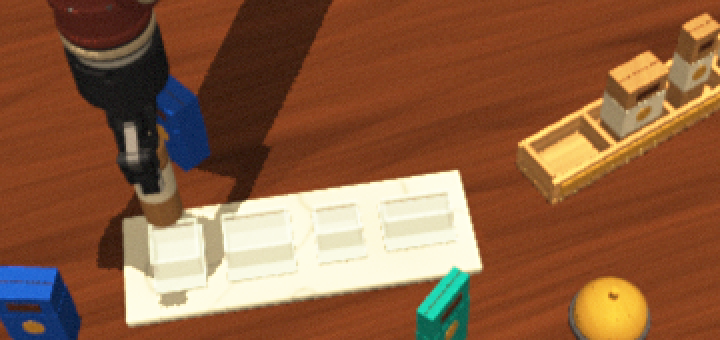

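The crop shows the tube lifted and hanging upright at (160,195). I'll carry it to the last compartment at (570,150).

Emit:
drive_tool(
  steps=[
    {"translation": [0.64, -0.08, 0], "angular": [0, 0, -0.19], "gripper": 0},
    {"translation": [0.65, -0.07, 0], "angular": [0, 0, -0.19], "gripper": 0},
    {"translation": [0.65, -0.05, 0], "angular": [0, 0, -0.19], "gripper": 0},
    {"translation": [0.65, -0.03, 0], "angular": [0, 0, -0.19], "gripper": 0},
    {"translation": [0.65, -0.02, 0], "angular": [0, 0, -0.19], "gripper": 0},
    {"translation": [0.65, 0, 0], "angular": [0, 0, -0.19], "gripper": 0},
    {"translation": [0.65, 0.02, 0], "angular": [0, 0, -0.19], "gripper": 0},
    {"translation": [0.65, 0.03, 0], "angular": [0, 0, -0.19], "gripper": 0},
  ],
)

```text
t: 35.45
tool_pos: [0.5459, -0.1168, 0.1567]
tool_rot: [-2.187, -2.254, 0.0]
contact_force: [0.3, -0.3, -0.1]
opening: 0.0355
grip_force: 34.7
```

Emit:
drive_tool(
  steps=[
    {"translation": [0.65, 0.05, 0], "angular": [0, 0, -0.19], "gripper": 0},
    {"translation": [0.65, 0.07, 0], "angular": [0, 0, -0.19], "gripper": 0},
    {"translation": [0.64, 0.08, 0], "angular": [0, 0, -0.19], "gripper": 0},
    {"translation": [0.64, 0.1, 0], "angular": [0, 0, -0.19], "gripper": 0},
    {"translation": [0.64, 0.12, 0], "angular": [0, 0, -0.18], "gripper": 0},
    {"translation": [0.63, 0.13, 0], "angular": [0, 0, -0.18], "gripper": 0},
    {"translation": [0.63, 0.15, 0], "angular": [0, 0, -0.18], "gripper": 0},
    {"translation": [0.6, 0.17, 0], "angular": [0, 0, -0.18], "gripper": 0},
  ],
)

```text
t: 36.45
tool_pos: [0.5558, 0.0892, 0.1567]
tool_rot: [-1.943, -2.468, 0.001]
contact_force: [-0.2, 0.7, -1.7]
opening: 0.0353
grip_force: 34.7
```

Emit:
drive_tool(
  steps=[
    {"translation": [0, 0, 0], "angular": [0, 0, 0], "gripper": 0},
    {"translation": [0, 0, 0], "angular": [0, 0, 0], "gripper": 0},
  ],
)

```text
t: 36.7
tool_pos: [0.5564, 0.0871, 0.157]
tool_rot: [-1.946, -2.466, 0.001]
contact_force: [0.3, 0.5, -0.8]
opening: 0.0356
grip_force: 34.8
```

```bash
python3 plan.py K -120 0.0705 1
```

```text
target [0.5586 0.087  0.0705] from [0.5564 0.0871 0.157 ] turn deg [-0.04  0.01  0.16] t 36.7
[-0.01, 0.05, 2.16] [-0.005, 0.002, 0.02]
```

Emit:
drive_tool(
  steps=[
    {"translation": [-0.01, 0.05, 0.3], "angular": [0, 0, 0], "gripper": 0},
    {"translation": [0, 0, 0.5], "angular": [0, 0, 0], "gripper": 0},
    {"translation": [0, 0, 0.5], "angular": [0, 0, 0], "gripper": 0},
    {"translation": [0, 0, 0.4], "angular": [0, 0, 0], "gripper": 0},
    {"translation": [0, 0, 0.25], "angular": [0, 0, 0], "gripper": 0},
    {"translation": [0, 0, 0.15], "angular": [0, 0, 0], "gripper": 0},
    {"translation": [0, 0, 0], "angular": [0, 0, 0], "gripper": 0},
    {"translation": [0, 0, 0], "angular": [0, 0, 0], "gripper": 0},
  ],
)

```text
t: 37.7
tool_pos: [0.5598, 0.0869, 0.0741]
tool_rot: [1.946, 2.465, 0.002]
contact_force: [-0.9, -0.3, -1.5]
opening: 0.0356
grip_force: 34.8
```

Emit:
drive_tool(
  steps=[
    {"translation": [0, 0, 0.06], "angular": [0, 0, 0], "gripper": 0},
    {"translation": [0, 0, 0.03], "angular": [0, 0, 0], "gripper": 0},
    {"translation": [0, 0, 0], "angular": [0, 0, 0], "gripper": 0},
    {"translation": [0, 0, 0], "angular": [0, 0, 0], "gripper": 0},
  ],
)

```text
t: 38.2
tool_pos: [0.5594, 0.0869, 0.0703]
tool_rot: [1.947, 2.465, 0.001]
contact_force: [-0.9, 0.1, 3.0]
opening: 0.0355
grip_force: 35.1
```

Touched down at 3 N. I'll release it and rise.

Emit:
drive_tool(
  steps=[
    {"translation": [0, 0, 0], "angular": [0, 0, 0], "gripper": 0.5},
    {"translation": [0, 0, 0], "angular": [0, 0, 0], "gripper": 0.8},
    {"translation": [0, 0, 0], "angular": [0, 0, 0], "gripper": 0.8},
    {"translation": [0, 0, 0], "angular": [0, 0, 0], "gripper": 0.8},
    {"translation": [0, 0, -0.4], "angular": [0, 0, 0], "gripper": 0.8},
    {"translation": [0, 0, -0.9], "angular": [0, 0, 0], "gripper": 0.8},
    {"translation": [0, 0, -0.9], "angular": [0, 0, 0], "gripper": 1},
    {"translation": [0, 0, -0.9], "angular": [0, 0, 0], "gripper": 1},
  ],
)

```text
t: 39.2
tool_pos: [0.5594, 0.0869, 0.1963]
tool_rot: [1.946, 2.464, 0.002]
contact_force: [0.7, -0.2, 0.0]
opening: 0.0852
grip_force: 0.0
```

Emit:
drive_tool(
  steps=[
    {"translation": [-0.8, 0, -0.5], "angular": [0, 0, 0], "gripper": 1},
    {"translation": [-0.9, 0, -0.5], "angular": [0, 0, 0], "gripper": 1},
    {"translation": [-0.9, 0, 0], "angular": [0, 0, 0], "gripper": 1},
    {"translation": [-0.9, 0, 0], "angular": [0, 0, 0], "gripper": 1},
    {"translation": [-0.5, 0, 0], "angular": [0, 0, 0], "gripper": 1},
    {"translation": [0, 0, 0], "angular": [0, 0, 0], "gripper": 1},
    {"translation": [0, 0, 0], "angular": [0, 0, 0], "gripper": 1},
    {"translation": [0, 0, 0], "angular": [0, 0, 0], "gripper": 1},
  ],
)

```text
t: 40.2
tool_pos: [0.5961, -0.0676, 0.2337]
tool_rot: [-1.945, -2.467, -0.0]
contact_force: [0.1, -0.3, 0.2]
opening: 0.0857
grip_force: 0.0
```

```bash
python3 chk.py pics/s8.png
```

```text
top z 0.1209 x,y [  0.9 120.6] [21.5, 60.9] yaw -0.015
top z 0.1253 x,y [ 0.5 39.7] [26.2, 37.2] yaw -0.0313
top z 0.1057 x,y [  0.4 -39.7] [37.5, 55.6] yaw -0.0018
top z 0.1162 x,y [  -2.  -120.9] [33.7, 37.1] yaw 0.8831
```

View pics/s8.png

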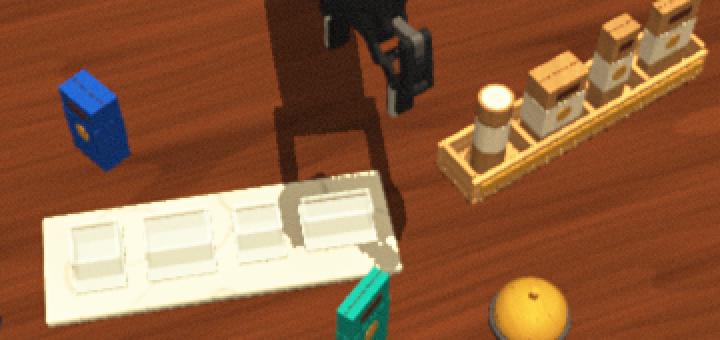

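All four stand upright in the right order: tube (493,125), block (555,95), slim (615,60) and tablet (668,35). Each is within 2 mm of its compartment centre, and the arm is clear.

```bash
python3 -c "
from station import ctrl
print(ctrl.finish_job())"
```

```text
the job is handed in; nothing more can be done
None
```

All four chocolates stand upright in the rack in their original order, each about 2 mm or less from its compartment centre in the last camera check, and I handed the job in after about 40 s of robot time; the interface returned no verdict.

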